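Hang the parts basket in the watch-cleaning jar and lock its bayonet

TASK

Pick up the small-parts cleaning basket by its red handle, lower it into the blue three-gate collar of the cleaning jar so that its three lugs rest on the track inside, then turn it clockwise (seen from above) until the lugs drop fully home into the locking notches, and let go of it hanging level. Feel for the notches and go gently: never press or twist it against the collar with more than about 2 kg of force, and leave the other things on the bench where they are.

Things in the scene. Friction and masses are not known exactly. Their poses are not given: they have to be found in the camera images.
- basket: Closed round steel basket, 66 mm diameter, 44 mm high, 0.2 to 0.45 kg, loose on the bench. Origin: centre of its underside; z up its axis. Three brass lugs stick out at 0, +120 and -120 degrees from its x axis: each 10 mm wide, reaching 43 mm from the axis, 36 to 42 mm above the underside.
- handle (a point): Centre of the basket's red handle, on its axis 86 mm above its underside (axes as the basket): a flat upright bar, 46 mm long (basket x), 12 mm thick (basket y), 28 mm high, on a thin stem.
- station: Jar station, fixed to the bench: round white base of 140 mm diameter, an 89 mm glass jar, above it a bayonet collar of 97 mm diameter (115 mm over three posts), bore 73 mm. Origin: centre of the base, on the bench; z up. The collar does not give way: pressing or twisting hard raises the force at once. Nothing but the empty jar is below the hanging basket.
- flange (a point): On the station's axis, top of the collar's blue upper flange (5 mm thick), 108 mm above the bench; axes as the station. The flange has three gates for the lugs, each 14 mm wide, open from the bore outward, at 0, +120 and -120 degrees from the station's x axis.
- collar (a point): On the station's axis at the collar's bottom, 80 mm above the bench. Inside is a flat steel track, its top 92 mm above the bench, in an 11 mm high channel under the flange. With the lugs on the track the basket's underside is 56 mm above the bench; with the lugs home in the notches it is 50 mm above it.
- track_top (a point): On the station's axis at the track's top, 92 mm up; axes as the station, NOT telling the notches. Three notches in the track, 120 degrees apart, each 14 mm wide and 6 mm deep, lie 35 to 75 degrees clockwise (from above) of the gates: different each time, not measured, found by feel. A wall stops a lug that overshoots by 16 degrees.
- loupe: bystander: black eye loupe, 34 mm diameter, 34 mm high; origin at the centre of its underside
- watch_head: bystander: steel watch head lying flat, 40 mm diameter, 11 mm high; origin at the centre of its underside
- plain_ring: bystander: brass ring, 60 mm diameter, 12 mm high; origin at the centre of its underside
- oil_bottle: bystander: blue bottle, 34 mm diameter, 75 mm high; origin at the centre of its underside
- part_jar: bystander: amber jar with a metal cap, 48 mm diameter, 55 mm high; origin at the centre of its underside
- screwdriver: bystander: yellow screwdriver, 140 mm long, lying on the bench
- bench_brush: bystander: brush, 160 mm long, lying on the bench
There are look-alikes about, which are no part of the job. Leave any brown look-alike of the basket alone.

How it is judged:
By the outcome, as a careful person would: the job done as asked, in the order asked, and still so for the second after the job is handed in, with the robot touching nothing.
It also fails if it takes over 72 s, if anything falls off the work surface, if the arm or the gripper's body presses on something with over 40 N, if the wrist force passes 120 N, or if a joint passes its speed limit or range.

ROBOT

A 7-joint arm with a two-finger parallel gripper is mounted at the origin on the work surface. World frame = base frame: x ahead of the robot, y to its left, z up, the work surface at z = 0. Lengths are in m, angles in rad, forces in N, time in s.
With the tool pointing down it reaches from about 0.4 to 0.85 m from the base axis. Payload 10.4 kg.
Tool frame: the origin (TCP) lies midway between the tips of the shut fingers; the grasp point (between the pads) lies 19 mm behind it (r.grasp_offset is the distance from the TCP to the grasp point, in m); z points along the fingers, y is the line along which they close (so a half turn about z gives the same grasp; the last joint's range is limited). The gripper opens to 87 mm and grips with 3 to 60 N. Pads are 19 mm wide; open, the fingers measure 117 mm over their backs; the gripper's body (75 mm by 190 mm) begins 51 mm behind the grasp point.
Start: joints at [-1.147, 0.332, -0.065, 1.46, 0.022, 1.35, -0.088], TCP at [0.27, 0.564, 0.223] pointing down, gripper open.
Joint ranges: [-2.6, 2.6], [-0.5, 2.12], [-1.47, 1.34], [0.16, 2.42], [-1.27, 4.41], [0.06, 2.06], [-2.6, 2.6]. Speed limits (rad/s): [2.22, 2.22, 2.79, 2.79, 3.14, 3.14, 3.14].

INTERFACE

Orientations are given as a unit quaternion [x, y, z, w].
In Python, from bench import r gives the robot as it stands.
- The arm moves only by the tool drive_tool, never from a script. Its argument "moves" is a list that holds one entry, the list of rows, each a list of 7 numbers: the shift along the tool's x, y, z in m, then the turn, a rotation vector about the tool's x, y, z in rad, then the opening, from 0 (shut) to 1 (fully open). In form: [[[tx, ty, tz, ax, ay, az, jaw], ...]]. A call has 1 to 10 rows; each row shifts and turns the commanded pose from where the row before left it, along the tool's axes as they then stand; what a row does not reach is not made up. A row lasts 1/10 s, in which the tool goes at most 50 mm and 8.59 degrees, less where a joint would pass 70% of its speed; a pose out of reach is approached as far as the arm can. A call is refused whole if a number of a shift passes 0.05 or a number of a turn 0.15, either way. A call with a gripper value outside its range is refused whole. The fingers move at their own pace and stop on an object; "squeeze" is the grip in N (left out, the last holds). Time passes only in rows, so rows that do not move let the fingers close. It gives the time, the measured TCP pose, the force, the opening and the grip force at its end, in the units of the state.
- r.read_state(): the state, without advancing time (a new reading comes with each control period).
- r.camera(name): name is "side" or "top" or "wrist"; returns the picture (400x640x3 uint8, red, green, blue); there is no depth.
- r.camera_info(name): a dict with "mtx" (3x3 intrinsics, pixels), "rvec" (rotation vector, rad) and "tvec" (3), from world to camera coordinates, as OpenCV has them; the wrist camera has in their place "T_tool_cam" (4x4, takes a point from camera to tool coordinates, whose origin is the TCP and whose axes are the flange's). Camera axes: x right, y down, z forward; pixel columns grow to the right and rows downward; lengths in m; the calibration is good to about 2 mm. A picture is of the moment at which its call begins: read the wrist's pose just before it. camera_info takes no time and is no camera call.
- r.close_job(): hands the job in; it is judged then, once.
Trained networks look in the newest picture that a camera, given by its name, has taken for a name from the list of things; names that differ only in an ending like _2 or _b are one class to them, and where a whole thing is asked for, a point or a joint stands for the part that bears it (a point fixed in the world has none). Each returns a list of dicts, best first, with "conf" (0 to 1); they miss things now and then, are a little off and sometimes report something else, mostly with a low value. They report only what shows in the picture. A call takes as long as a camera call. They do not tell look-alikes from the thing itself.
- r.find_in(camera, query): "bbox" ([left, top, right, bottom] in pixels, round what is visible of it).
- r.place_of(camera, query): "at" ([column, row] in pixels: a listed point, or the origin of a listed thing).
The state is a dict: "time": time; "joint_positions": joint angles; "joint_vel": joint speeds; "joint_torque": joint torques, N m; "ee_pos": TCP position; "eef_rot": TCP orientation; "ft_force": force on the tool from outside, world axes, zero at the start; "torque": the same for the moment, N m; "width": finger opening in m; "grip_force": force on a finger pad.
Only numpy, scipy, OpenCV 4.12 (cv2) and the standard library are available. Lean on these libraries where they do the work, as an engineer would, in place of code of your own. Each camera call takes 0.05 s, during which the arm holds its last target. There are 200 camera calls.

## Working session

There is one attempt and no reset: what is moved stays moved. The work goes in short steps, Python scripts to look and compute and a tool call to move; the robot and the scene stay as the last step left them, time stands still between calls to the robot, and variables do not carry over. Pictures are saved under pics/ and viewed, at most 10 in all, crops included, and the job is handed in when it is done.

Besides the shell and the picture viewer there is one more tool, called after "Call:" as name([rows], argument=value, ...), one row to a line, values as JSON. drive_tool: Moves the arm, as the interface text tells. Its arguments: {"type":"object","properties":{"moves":{"type":"array"},"squeeze":{"type":"number"}},"required":["moves"]}

```bash
ls; mkdir -p pics; cat > h.py <<'E'
from bench import r
import numpy as np, cv2
from scipy.spatial.transform import Rotation as R
def cam(n):
    i=r.camera_info(n); K=np.array(i["mtx"],float)
    if "rvec" in i:
        Rm=R.from_rotvec(np.ravel(i["rvec"])).as_matrix(); t=np.ravel(i["tvec"])
    else:
        s=r.read_state(); T=np.eye(4); T[:3,:3]=R.from_quat(s["eef_rot"]).as_matrix(); T[:3,3]=s["ee_pos"]
        M=np.linalg.inv(T@np.array(i["T_tool_cam"])); Rm=M[:3,:3]; t=M[:3,3]
    return K,Rm,t
def ray(n,px,z,c=None):
    K,Rm,t=c or cam(n); o=-Rm.T@t; d=Rm.T@np.linalg.inv(K)@[px[0],px[1],1]
    return o+d*(z-o[2])/d[2]
def proj(n,p,c=None):
    K,Rm,t=c or cam(n); q=K@(Rm@np.array(p)+t); return q[:2]/q[2]
def snap(n,f):
    im=r.camera(n); cv2.imwrite("pics/"+f,im[:,:,::-1]); return im
E
python3 - <<'E'
from h import *
for n in("top","side"):
    snap(n,n+"0.png")
    for q,z in(("basket",0),("handle",.086),("station",0),("flange",.108)):
        for d in r.place_of(n,q)[:3]: print(n,q,np.round(d["at"]),round(d["conf"],2),ray(n,d["at"],z).round(3))
s=r.read_state();print(s["time"],s["ee_pos"],s["eef_rot"],s["width"],s["ft_force"])
E
```

```text
pics
top basket [278. 208.] 0.98 [0.557 0.131 0.   ]
top basket [288. 248.] 0.85 [0.432 0.098 0.   ]
top basket [288. 166.] 0.81 [0.695 0.101 0.   ]
top handle [278. 211.] 0.97 [0.543 0.125 0.086]
top handle [229. 216.] 0.92 [0.526 0.267 0.086]
top handle [236. 175.] 0.72 [0.65  0.251 0.086]
top station [401. 218.] 0.67 [ 0.531 -0.257  0.   ]
top flange [406. 217.] 0.69 [ 0.529 -0.253  0.108]
side basket [256. 228.] 0.82 [0.43  0.101 0.   ]
side basket [268. 194.] 0.74 [0.518 0.252 0.   ]
side basket [293. 211.] 0.7 [0.552 0.13  0.   ]
side handle [270. 171.] 0.82 [0.525 0.234 0.086]
side handle [253. 200.] 0.77 [0.434 0.106 0.086]
side handle [289. 185.] 0.69 [0.547 0.135 0.086]
side station [347. 302.] 0.78 [ 0.527 -0.249  0.   ]
0.5 [0.27002926 0.56365963 0.22255618] [ 2.21558234e-01  9.75147142e-01  2.02010973e-05 -1.55809701e-05] 0.08690077877370549 [0.50418763 0.58816345 0.47656462]
```

```bash
python3 - <<'E'
import cv2,numpy as np
t=cv2.imread("pics/top0.png");s=cv2.imread("pics/side0.png")
a=cv2.resize(t[130:280,190:460],(800,444),interpolation=cv2.INTER_CUBIC)
cv2.imwrite("pics/a.png",a)
b=cv2.resize(s[140:340,200:460],(780,600),interpolation=cv2.INTER_CUBIC)
cv2.imwrite("pics/b.png",b)
E
```

```text
(no output)
```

View pics/a.png

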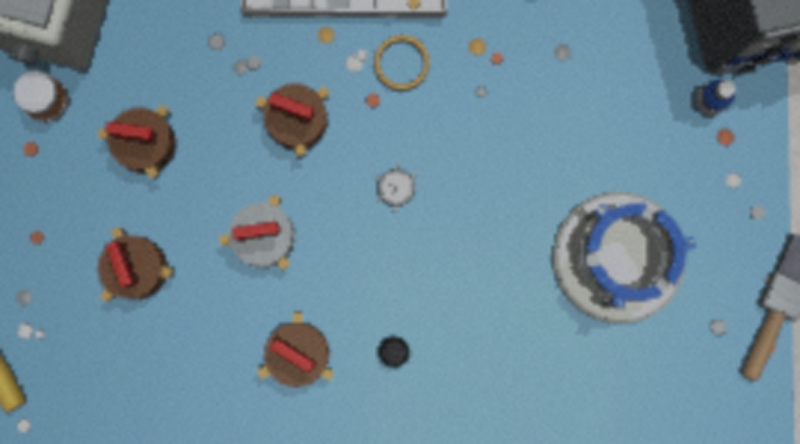

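View pics/b.png

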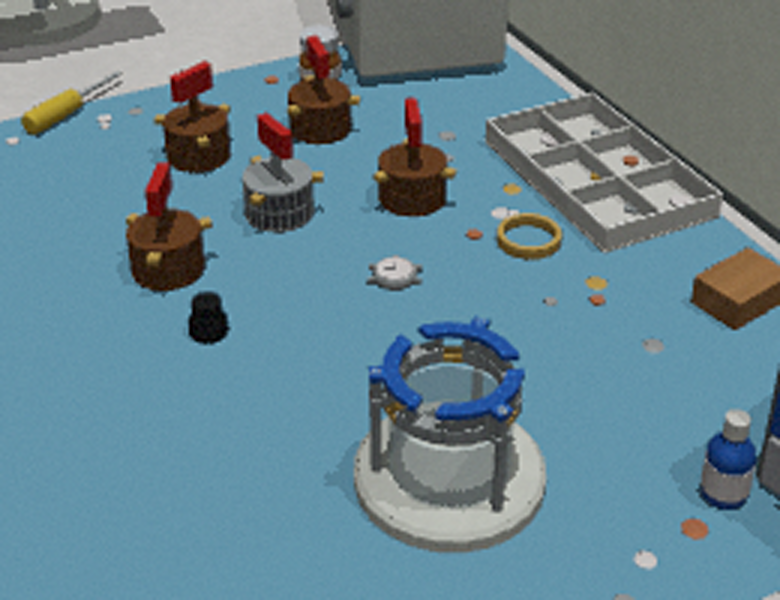

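The real basket is the grey one, at crop (258,235), surrounded by four brown look-alikes. The station's blue collar is at crop (638,252). Basket yaw is about 96° and the gates are at about 98° (mod 120), so little turning is needed before insertion.

```bash
cat >> h.py <<'E'
def go(x,y,z,yaw=None):
    "tool shift first (current axes), then turn az so that tool y has world yaw (deg)"
    s=r.read_state(); Q=R.from_quat(s["eef_rot"]).as_matrix()
    ya=np.degrees(np.arctan2(Q[1,1],Q[0,1]))
    print("shift",(Q.T@(np.array([x,y,z])-s["ee_pos"])).round(4),"tool yaw",ya.round(2), "az", None if yaw is None else np.radians((ya-yaw+180)%360-180).round(4),"tilt",Q[:,2].round(4))
E
python3 - <<'E'
from h import *
i=r.camera_info("wrist");print(np.round(i["T_tool_cam"],3),np.round(i["mtx"],0))
go(.5,.128,.25,6)
E
```

```text
[[-0.    -0.965 -0.262  0.071]
 [ 1.    -0.     0.     0.001]
 [-0.    -0.262  0.965 -0.162]
 [ 0.     0.     0.     1.   ]] [[291.   0. 320.]
 [  0. 291. 202.]
 [  0.   0.   1.]]
shift [-0.3956 -0.2935 -0.0275] tool yaw 64.4 az 1.0193 tilt [-0.  0. -1.]
```

Call:
drive_tool([
  [[-0.042,-0.026,-0.003,0,0,0,1],[-0.042,-0.026,-0.003,0,0,0,1],[-0.042,-0.026,-0.003,0,0,0,1],[-0.042,-0.026,-0.003,0,0,0,1],[-0.042,-0.026,-0.003,0,0,0,1],[-0.042,-0.026,-0.003,0,0,0,1],[-0.042,-0.026,-0.003,0,0,0,1],[-0.042,-0.026,-0.003,0,0,0,1],[-0.042,-0.026,-0.003,0,0,0,1],[-0.042,-0.026,-0.003,0,0,0,1]],
])

```text
time: 1.5
ee_pos: [0.5373, 0.1459, 0.2531]
eef_rot: [0.221, 0.975, 0.0, 0.0]
ft_force: [0.8, -0.2, -0.7]
width: 0.0867
grip_force: 0.0
```

Call:
drive_tool([
  [[-0.019,-0.013,0,0,0,0,1],[0,0,0,0,0,0.145,1],[0,0,0,0,0,0.145,1],[0,0,0,0,0,0.145,1],[0,0,0,0,0,0.145,1],[0,0,0,0,0,0.145,1],[0,0,0,0,0,0.145,1],[0,0,0,0,0,0.145,1],[0,0,0,0,0,0,1],[0,0,0,0,0,0,1]],
])

```text
time: 2.5
ee_pos: [0.548, 0.1279, 0.2526]
eef_rot: [0.666, 0.746, 0.0, -0.0]
ft_force: [-0.7, -0.1, -0.1]
width: 0.0869
grip_force: 0.0
```

```bash
python3 - <<'E'
from h import *
s=r.read_state();print(s["time"],s["ee_pos"],s["joint_vel"])
c=cam("wrist"); im=snap("wrist","w1.png")
for q,z in(("basket",0),("handle",.086)):
    for d in r.place_of("wrist",q)[:3]: print(q,np.round(d["at"]),round(d["conf"],2),ray("wrist",d["at"],z,c).round(4))
hsv=cv2.cvtColor(im,cv2.COLOR_RGB2HSV)
m=((hsv[...,0]<8)|(hsv[...,0]>172))&(hsv[...,1]>150)&(hsv[...,2]>60)
n,l,st,ce=cv2.connectedComponentsWithStats(m.astype(np.uint8))
for k in range(1,n):
    if st[k,4]>100: print("red",st[k],ce[k], ray("wrist",ce[k],.095,c).round(4), cv2.minAreaRect(np.argwhere(l==k)[:,::-1].astype(np.float32)))
m=(hsv[...,0]>12)&(hsv[...,0]<30)&(hsv[...,1]>110)&(hsv[...,2]>120)
n,l,st,ce=cv2.connectedComponentsWithStats(m.astype(np.uint8))
for k in range(1,n):
    if st[k,4]>40: print("brass",st[k],ce[k], ray("wrist",ce[k],.041,c).round(4))
go(.548,.128,.25,6)
E
```

```text
2.5 [0.54796655 0.12786423 0.25258314] [ 0.00467274  0.00039962 -0.00272119  0.00034404  0.00077066 -0.00052837
  0.00438632]
basket [408. 206.] 0.97 [0.6841 0.0961 0.    ]
basket [310.  67.] 0.91 [0.5192 0.2678 0.    ]
basket [409.  81.] 0.81 [0.6525 0.2658 0.    ]
handle [436.  75.] 0.86 [0.6561 0.2607 0.086 ]
handle [326. 183.] 0.84 [0.5552 0.133  0.086 ]
handle [307.  49.] 0.68 [0.5189 0.2698 0.086 ]
red [284  38  46  24 600] [306.61666667  49.54166667] [0.5193 0.2677 0.095 ] ((306.65948486328125, 49.64325714111328), (13.380908012390137, 45.87739944458008), 72.89727020263672)
red [426  48  25  49 587] [438.29642249  72.26916525] [0.6544 0.262  0.095 ] ((438.46484375, 71.98919677734375), (12.498650550842285, 50.14164352416992), 17.10272979736328)
red [322 179   9  27 198] [326.19191919 191.73737374] [0.556  0.1253 0.095 ] ((326.0, 192.0), (26.0, 8.0), 90.0)
red [201 188  31  36 411] [215.52554745 206.00973236] [0.4323 0.0944 0.095 ] ((215.69009399414062, 205.40675354003906), (12.196619033813477, 41.400325775146484), 37.30394744873047)
red [418 208  27  36 375] [430.58666667 225.28
[... 369 characters left out ...]

brass [384  84  12  11  95] [389.52631579  89.05263158] [0.6194 0.2476 0.041 ]
brass [298  88  10  11  81] [301.85185185  93.18518519] [0.5149 0.231  0.041 ]
brass [434  98  12  11  71] [439.52112676 103.05633803] [0.6828 0.2387 0.041 ]
brass [212 165   8   8  42] [215.61904762 168.95238095] [0.4131 0.1267 0.041 ]
brass [425 183  10  10  60] [429.66666667 187.36666667] [0.6931 0.134  0.041 ]
brass [251 195  11   8  73] [256.42465753 198.64383562] [0.4677 0.093  0.041 ]
brass [384 209   9   9  68] [388.16176471 212.61764706] [0.6449 0.0936 0.041 ]
brass [460 224  10  10  82] [464.5 228.5] [0.7525 0.083  0.041 ]
shift [0.0002 0.     0.0026] tool yaw 6.4 az 0.007 tilt [ 1.e-04  1.e-04 -1.e+00]
```

View pics/w1.png

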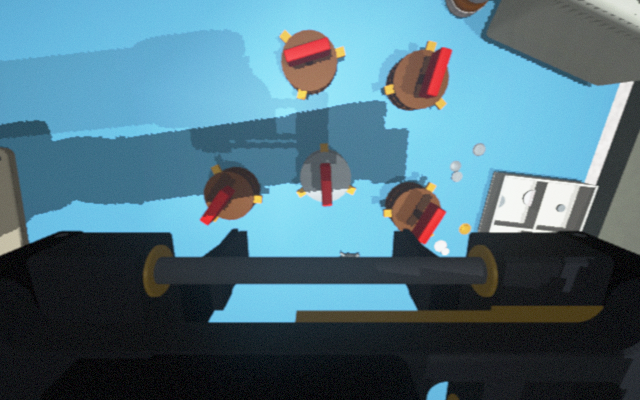

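```bash
python3 - <<'E'
from h import *
c=cam("wrist"); im=r.camera("wrist")
hsv=cv2.cvtColor(im,cv2.COLOR_RGB2HSV); H,S,V=[hsv[...,k].astype(int) for k in range(3)]
def comp(m,z,a):
    b=np.zeros_like(m);b[135:215,285:368]=m[135:215,285:368]
    n,l,st,ce=cv2.connectedComponentsWithStats(b.astype(np.uint8)); o=[]
    for k in range(1,n):
        if st[k,4]>a: p=ray("wrist",ce[k],z,c);print(st[k],ce[k].round(1),p.round(4));o.append(p[:2])
    return o,l
L,_=comp((H>12)&(H<30)&(S>80)&(V>40),.040,20)
if len(L)==3:
    C=np.mean(L,0);print("centre",C,[ (np.linalg.norm(p-C).round(4),np.degrees(np.arctan2(*(p-C)[::-1])).round(1)) for p in L])
comp(((H<8)|(H>172))&(S>120)&(V>30),.1,20)
cv2.imwrite("pics/w1c.png",cv2.resize(im[130:215,280:372,::-1],None,fx=6,fy=6,interpolation=2))
E
```

```text
[321 144   7   8  47] [323.6 147.4] [0.5487 0.1696 0.04  ]
[347 186   8   8  46] [350.6 189.6] [0.5904 0.119  0.04  ]
[297 189   9   8  45] [301.  192.3] [0.5256 0.108  0.04  ]
centre [0.55489371 0.13222635] [(np.float64(0.0379), np.float64(99.5)), (np.float64(0.0379), np.float64(-20.4)), (np.float64(0.038), np.float64(-140.4))]
[321 164  11  42 361] [325.7 184.2] [0.5543 0.1349 0.1   ]
```

View pics/w1c.png

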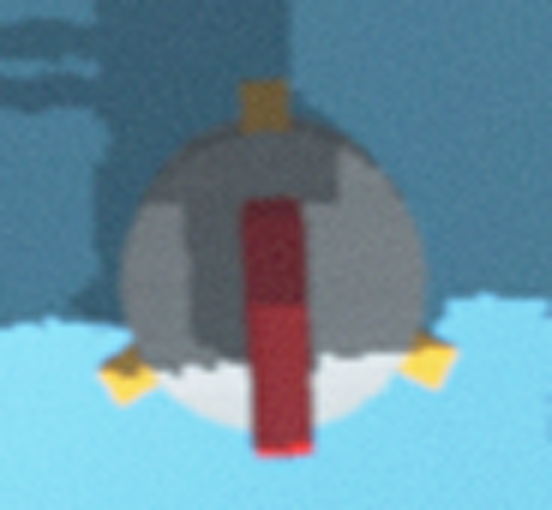

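```bash
python3 - <<'E'
from h import *
go(.5549,.1322,.067,9.5)
E
```

```text
shift [0.0036 0.0073 0.1856] tool yaw 6.36 az -0.0548 tilt [ 1.e-04  1.e-04 -1.e+00]
```

Call:
drive_tool([
  [[0.0036,0.0073,0,0,0,0,1],[0,0,0,0,0,-0.055,1],[0,0,0.04,0,0,0,1],[0,0,0.04,0,0,0,1],[0,0,0.04,0,0,0,1],[0,0,0.035,0,0,0,1],[0,0,0.02,0,0,0,1],[0,0,0.0105,0,0,0,1],[0,0,0,0,0,0,0.6],[0,0,0,0,0,0,0.4]],
], squeeze=30)

```text
time: 3.7
ee_pos: [0.5557, 0.1324, 0.0681]
eef_rot: [0.647, 0.763, 0.001, 0.0]
ft_force: [0.7, -0.5, -0.2]
width: 0.0777
grip_force: 0.0
```

Call:
drive_tool([
  [[0,0,0,0,0,0,0.2],[0,0,0,0,0,0,0],[0,0,0,0,0,0,0],[0,0,0,0,0,0,0],[0,0,0,0,0,0,0],[0,0,0,0,0,0,0]],
])

```text
time: 4.3
ee_pos: [0.5549, 0.1322, 0.0671]
eef_rot: [0.647, 0.763, 0.0, -0.0]
ft_force: [0.9, 0.5, 0.5]
width: 0.031
grip_force: 0.0
```

Call:
drive_tool([
  [[0,0,0,0,0,0,0],[0,0,0,0,0,0,0],[0,0,0,0,0,0,0],[0,0,0,0,0,0,0],[0,0,0,0,0,0,0],[0,0,0,0,0,0,0]],
])

```text
time: 4.9
ee_pos: [0.5547, 0.1321, 0.0669]
eef_rot: [0.647, 0.763, -0.0, -0.0]
ft_force: [-0.5, -0.2, -0.2]
width: 0.012
grip_force: 30.0
```

Call:
drive_tool([
  [[0,0,-0.01,0,0,0,0],[0,0,-0.03,0,0,0,0],[0,0,-0.03,0,0,0,0],[0,0,-0.03,0,0,0,0],[0,0,-0.03,0,0,0,0],[0,0,-0.03,0,0,0,0],[0,0,0,0,0,0,0],[0,0,0,0,0,0,0]],
])

```text
time: 5.7
ee_pos: [0.5549, 0.1322, 0.2275]
eef_rot: [0.647, 0.763, 0.0, 0.0]
ft_force: [-0.2, 0.1, -2.8]
width: 0.0117
grip_force: 30.0
```

```bash
python3 - <<'E'
from h import *
go(.530,-.18,.24,9.5)
E
```

```text
shift [-0.3039 -0.0756 -0.0127] tool yaw 9.4 az -0.0018 tilt [ 9.e-04  5.e-04 -1.e+00]
```

Call:
drive_tool([
  [[-0.03,-0.005,-0.0022,0,0,0,0],[-0.048,-0.009,-0.0022,0,0,0,0],[-0.048,-0.009,-0.0022,0,0,0,0],[-0.048,-0.009,-0.0022,0,0,0,0],[-0.048,-0.009,-0.0022,0,0,0,0],[-0.048,-0.009,-0.0022,0,0,0,0],[-0.048,-0.009,-0.0022,0,0,0,0],[-0.048,-0.009,-0.0022,0,0,0,0],[-0.048,-0.009,-0.0022,0,0,0,0],[-0.048,-0.009,-0.0022,0,0,0,0]],
])

```text
time: 6.7
ee_pos: [0.5446, -0.3391, 0.2474]
eef_rot: [0.647, 0.763, -0.0, -0.001]
ft_force: [1.1, -0.4, -1.5]
width: 0.0115
grip_force: 30.0
```

Call:
drive_tool([
  [[-0.025,-0.003,0,0,0,0,0],[0,0,0,0,0,0,0],[0,0,0,0,0,0,0],[0,0,0,0,0,0,0]],
])

```text
time: 7.1
ee_pos: [0.5469, -0.3612, 0.248]
eef_rot: [0.646, 0.763, 0.0, -0.001]
ft_force: [0.2, 0.3, -2.2]
width: 0.0116
grip_force: 30.0
```

```bash
python3 - <<'E'
from h import *
s=r.read_state();print(s["time"],s["ee_pos"])
c=cam("wrist"); im=snap("wrist","w2.png"); np.savez("w2.npz",im=im,K=c[0],R=c[1],t=c[2])
for q,z in(("station",0),("flange",.108),("track_top",.092)):
    for d in r.place_of("wrist",q)[:3]: print(q,np.round(d["at"]),round(d["conf"],2),ray("wrist",d["at"],z,c).round(4))
E
```

```text
7.1 [ 0.54688719 -0.36123271  0.24799813]
station [323.  89.] 0.89 [ 0.5328 -0.247   0.    ]
station [320. 261.] 0.19 [ 0.5702 -0.4935  0.    ]
flange [326.  75.] 0.6 [ 0.5344 -0.2451  0.108 ]
track_top [329.  82.] 0.68 [ 0.5384 -0.2495  0.092 ]
track_top [322. 258.] 0.53 [ 0.5637 -0.4438  0.092 ]
```

View pics/w2.png

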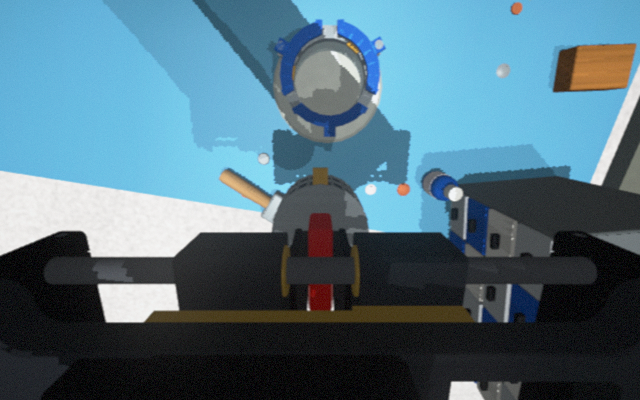

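The collar is fully visible around (329,75), with gates near (329,30), (288,97) and (372,95). The held basket's front lug is at (320,176).

```bash
cat > fit.py <<'E'
from h import *
from scipy.optimize import differential_evolution
def fit(f,c0):
    d=np.load(f); im=d["im"]; c=(d["K"],d["R"],d["t"])
    g=.0005; n=320; X,Y=np.meshgrid(np.arange(n)*g-n*g/2+c0[0],np.arange(n)*g-n*g/2+c0[1])
    P=np.stack([X,Y,0*X+.108],-1).reshape(-1,3); q=(c[0]@(c[1]@P.T+c[2][:,None])); q=(q[:2]/q[2]).T.reshape(n,n,2).astype(np.float32)
    hsv=cv2.cvtColor(cv2.remap(im,q,None,cv2.INTER_LINEAR),cv2.COLOR_RGB2HSV)
    B=(hsv[...,0]>108)&(hsv[...,0]<130)&(hsv[...,1]>150)
    def model(p):
        x,y=X-p[0],Y-p[1]; rr=np.hypot(x,y); M=(rr>.0365)&(rr<.0485)
        for k in range(3):
            a=p[2]+k*2*np.pi/3; M&=~((np.abs(-x*np.sin(a)+y*np.cos(a))<.007)&(x*np.cos(a)+y*np.sin(a)>0))
        return M,rr
    def cost(p):
        M,rr=model(p); return np.sum((M!=B)&(rr<.0485))-0.0+0*np.sum(M)
    def cost2(p):
        M,rr=model(p); return np.sum((M!=B)&(rr<.052))
    for cf in(cost,cost2):
        s=differential_evolution(cf,[(c0[0]-.01,c0[0]+.01),(c0[1]-.01,c0[1]+.01),(np.radians(40),np.radians(160))],seed=1,popsize=12,maxiter=40,polish=False)
        print(s.x[:2].round(4),np.degrees(s.x[2]).round(2),s.fun,B.sum())
if __name__=="__main__":
    fit("w2.npz",(.534,-.248))
    d=np.load("w2.npz"); c=(d["K"],d["R"],d["t"]); s=r.read_state()
    hsv=cv2.cvtColor(d["im"],cv2.COLOR_RGB2HSV)[160:192,300:340]
    m=(hsv[...,0]>12)&(hsv[...,0]<30)&(hsv[...,1]>80)
    p=np.argwhere(m).mean(0)[::-1]+[300,160]
    Q=R.from_quat(s["eef_rot"]).as_matrix(); z=s["ee_pos"][2]-.067+.040
    print(p,m.sum(),"lug in tool",(Q.T@(ray("wrist",p,z,c)-s["ee_pos"])).round(4))
    K=np.degrees(np.arctan2(Q[1,0],Q[0,0]));print("tool x yaw",K)
E
python3 fit.py
```

```text
[ 0.5371 -0.246 ] 100.08 5629.0 5584
[ 0.5371 -0.2459] 100.05 5835.0 5584
[319.96103896 175.93073593] 231 lug in tool [0.0386 0.0005 0.027 ]
tool x yaw 99.49042129719955
```

```bash
python3 - <<'E'
from h import *
d=np.load("w2.npz")["im"]; h=cv2.cvtColor(d,cv2.COLOR_RGB2HSV)
for p in [(329,125),(300,40),(285,70),(360,40),(375,65),(350,115),(310,118),(315,130),(250,50),(329,30),(420,60),(370,150)]: print(p,d[p[1],p[0]],h[p[1],p[0]])
E
sed -i 's/(hsv\[...,0\]>108)&(hsv\[...,0\]<130)&(hsv\[...,1\]>150)/(hsv[...,0]>106)\&(hsv[...,0]<130)\&(hsv[...,1]>120)/; s/    def model/    cv2.imwrite("pics\/"+f[:-4]+"B.png",B*np.uint8(255))\n    def model/' fit.py; python3 fit.py
```

```text
(329, 125) [ 30  57 102] [109 180 102]
(300, 40) [ 35  72 131] [108 187 131]
(285, 70) [ 36  71 131] [109 185 131]
(360, 40) [ 60 137 233] [107 189 233]
(375, 65) [ 47 120 227] [108 202 227]
(350, 115) [ 28  59 103] [108 186 103]
(310, 118) [ 32  60 103] [108 176 103]
(315, 130) [111 116 112] [ 66  11 116]
(250, 50) [ 68 117 140] [100 131 140]
(329, 30) [194 208 214] [ 99  24 214]
(420, 60) [119 202 233] [ 98 125 233]
(370, 150) [ 73 119 143] [100 125 143]
[ 0.5372 -0.2459] 100.12 1292.0 10714
[ 0.537  -0.2459] 99.85 1748.0 10714
[319.96103896 175.93073593] 231 lug in tool [0.0386 0.0005 0.027 ]
tool x yaw 99.49042129719955
```

View pics/w2B.png

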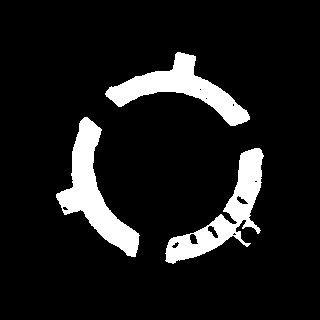

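```bash
python3 - <<'E'
from fit import *
for n in("top","side"):
    c=cam(n); np.savez(n+"0.npz",im=cv2.imread("pics/%s0.png"%n)[:,:,::-1],K=c[0],R=c[1],t=c[2]); print(n); fit(n+"0.npz",(.535,-.248))
go(.537,-.246,.205,10)
E
```

```text
top
[ 0.5351 -0.247 ] 99.98 2209.0 9110
[ 0.5355 -0.247 ] 99.82 2555.0 9110
side
[ 0.5328 -0.2474] 99.68 1666.0 14346
[ 0.5328 -0.2474] 99.79 2915.0 14346
shift [0.1157 0.0092 0.0441] tool yaw 9.49 az -0.0089 tilt [ 3.e-04  6.e-04 -1.e+00]
```

Call:
drive_tool([
  [[0.035,0.002,0,0,0,-0.007,0],[0.04,0.003,0,0,0,0,0],[0.04,0.0032,0,0,0,0,0],[0,0,0.02,0,0,0,0],[0,0,0.02,0,0,0,0],[0,0,0.016,0,0,0,0],[0,0,0,0,0,0,0],[0,0,0,0,0,0,0],[0,0,0,0,0,0,0]],
])

```text
time: 8.2
ee_pos: [0.5359, -0.2483, 0.1942]
eef_rot: [0.644, 0.765, 0.0, 0.001]
ft_force: [0.1, -1.1, -2.2]
width: 0.0118
grip_force: 30.0
```

```bash
python3 - <<'E'
from h import *
go(.536,-.2465,.192,9.9)
s=r.read_state();print(s["time"],s["ee_pos"],s["joint_positions"].round(2) if hasattr(s["joint_positions"],"round") else s["joint_positions"])
im=snap("side","s1.png"); w=snap("wrist","w3.png")
a=cv2.resize(im[180:330,280:420,::-1],(560,600),interpolation=2)
cv2.imwrite("pics/s1c.png",a)
# rel fit: lugs visible in side
E
```

```text
shift [0.0017 0.0004 0.0022] tool yaw 9.8 az -0.0017 tilt [ 1.7e-03 -3.0e-04 -1.0e+00]
8.2 [ 0.53585149 -0.24827083  0.19422791] [-0.15  0.3   0.62  1.63 -0.18  1.27  0.67]
```

View pics/s1c.png

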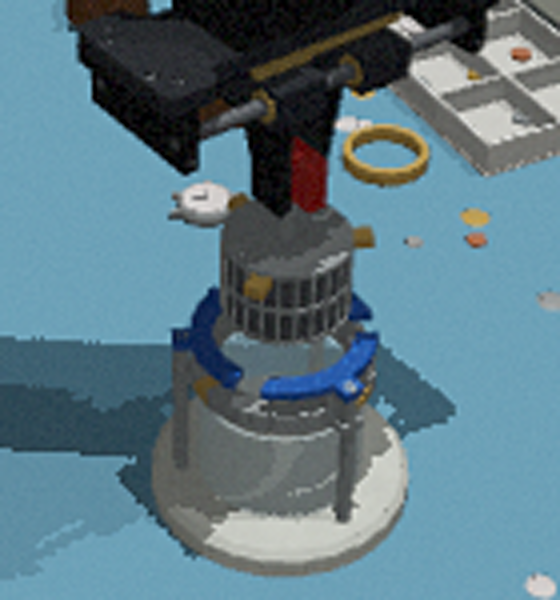

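The basket hovers over the collar, with its front lug at crop (257,286) above the gate at (255,385). I'll refine the offset between the two in the same camera.

```bash
cat > fit2.py <<'E'
from h import *
from scipy.optimize import minimize
def mask(polys,c,org,S,sh):
    M=np.zeros(sh,np.uint8)
    for P in polys:
        q=c[0]@(c[1]@P.T+c[2][:,None]); q=((q[:2]/q[2]).T-org+.5)*S-.5
        cv2.fillPoly(M,[np.round(q*16).astype(np.int32)],255,shift=4)
    return M>0
def flange(x,y,a):
    out=[]
    for k in range(3):
        e1,e2=np.arcsin(7/48.5),np.arcsin(7/36.5); b=a+k*2*np.pi/3; L=2*np.pi/3
        o=np.linspace(b+e1,b+L-e1,30); i=np.linspace(b+L-e2,b+e2,30)
        xy=np.r_[np.c_[np.cos(o),np.sin(o)]*.0485,np.c_[np.cos(i),np.sin(i)]*.0365]+[x,y]
        for z in np.linspace(.103,.108,6): out.append(np.c_[xy,np.full(60,z)])
        m=b+L/2; u=np.array([np.cos(m),np.sin(m)]);v=np.array([-u[1],u[0]])
    return out
def lugs(z0):
    def f(x,y,a):
        out=[]
        for k in range(3):
            b=a+k*2*np.pi/3;u=np.array([np.cos(b),np.sin(b)]);v=np.array([-u[1],u[0]])
            xy=np.array([x,y])+[u*.0335+v*.005,u*.043+v*.005,u*.043-v*.005,u*.0335-v*.005]
            for z in np.linspace(.036,.042,6): out.append(np.c_[xy,np.full(4,z0+z)])
        return out
    return f
def fit(im,c,geo,hue,smin,p0,S=4):
    q=proj("",[p0[0],p0[1],.12],c); org=np.round(q).astype(int)-[60,50]
    cr=cv2.resize(im[max(org[1],0):org[1]+100,org[0]:org[0]+120],None,fx=S,fy=S,interpolation=cv2.INTER_LINEAR); org[1]=max(org[1],0)
    h=cv2.cvtColor(cr,cv2.COLOR_RGB2HSV); B=(h[...,0]>hue[0])&(h[...,0]<hue[1])&(h[...,1]>smin)
    def cost(p):
        M=mask(geo(p[0],p[1],p[2]),c,org,S,B.shape); N=cv2.dilate(M.astype(np.uint8),np.ones((13,13)))>0
        return np.sum((M!=B)&N)
    best=None
    for dx in(-.003,0,.003):
      for dy in(-.003,0,.003):
        s=minimize(cost,p0,method="Nelder-Mead",options=dict(initial_simplex=np.array(p0)+[[dx,dy,0],[dx+.003,dy,.02],[dx,dy+.003,-.02],[dx,dy,.05]],xatol=1e-5))
        if best is None or s.fun<best.fun: best=s
    print(best.x[:2].round(4),np.degrees(best.x[2]).round(2),best.fun,mask(geo(*best.x),c,org,S,B.shape).sum()); return best.x
E
python3 - <<'E'
from fit2 import *
p0=[.536,-.2465,np.radians(100)]
for n in("top0","side0","w2"):
    d=np.load(n+".npz");print(n,end=" "); fit(d["im"],(d["K"],d["R"],d["t"]),flange,(105,130),120,p0)
z=r.read_state()["ee_pos"][2]-.067
for n in("side",):
    im=r.camera(n); np.save("s1.npy",im); print("lugs",n,end=" "); fit(im,cam(n),lugs(z),(12,32),90,p0)
    print("fl now",end=" ");fit(im,cam(n),flange,(105,130),120,p0)
go(.536,-.2465,.192,9.9);print(r.read_state()["ft_force"])
E
```

```text
top0 [ 0.5355 -0.2484] 99.38 1718.0 5687
side0 [ 0.5342 -0.2447] 99.96 1408.0 9517
w2 [ 0.5373 -0.2449] 100.06 7027.0 51226
lugs side [ 0.5333 -0.2475] 99.85 574.0 1527
fl now [ 0.5336 -0.2447] 99.94 3860.0 9511
shift [0.0017 0.0006 0.0018] tool yaw 9.79 az -0.0019 tilt [ 1.3e-03 -2.0e-04 -1.0e+00]
[ 0.63881123  0.39427607 -2.18229608]
```

Call:
drive_tool([
  [[0.0027,0.0017,0,0,0,-0.004,0],[0,0,0,0,0,0,0],[0,0,0.01,0,0,0,0],[0,0,0.01,0,0,0,0],[0,0,0.01,0,0,0,0],[0,0,0.01,0,0,0,0],[0,0,0.008,0,0,0,0],[0,0,0,0,0,0,0],[0,0,0,0,0,0,0]],
])

```text
time: 9.25
ee_pos: [0.5366, -0.2452, 0.145]
eef_rot: [0.643, 0.766, -0.0, -0.0]
ft_force: [0.8, -0.5, -1.9]
width: 0.0117
grip_force: 30.0
```

```bash
python3 - <<'E'
from fit2 import *
go(.537,-.2453,.123,9.9);s=r.read_state();print(s["time"],s["ee_pos"],s["ft_force"],s["torque"])
p0=[.536,-.2465,np.radians(100)]
z=s["ee_pos"][2]-.067; im=snap("side","s2.png")
fit(im,cam("side"),lugs(z),(12,32),90,p0)
fit(im,cam("side"),flange,(105,130),120,p0)
cv2.imwrite("pics/s2c.png",cv2.resize(im[200:310,290:410,::-1],None,fx=5,fy=5,interpolation=2))
E
```

```text
shift [-0.0002  0.0004  0.022 ] tool yaw 10.02 az 0.0021 tilt [-1.e-04 -0.e+00 -1.e+00]
9.25 [ 0.53655962 -0.24520181  0.14499292] [ 0.80385879 -0.49264356 -1.89829612] [ 0.01535946 -0.05896788 -0.01330247]
[ 0.5344 -0.2445] 99.81 516.0 1455
[ 0.5339 -0.2443] 101.13 4138.0 9465
```

View pics/s2c.png

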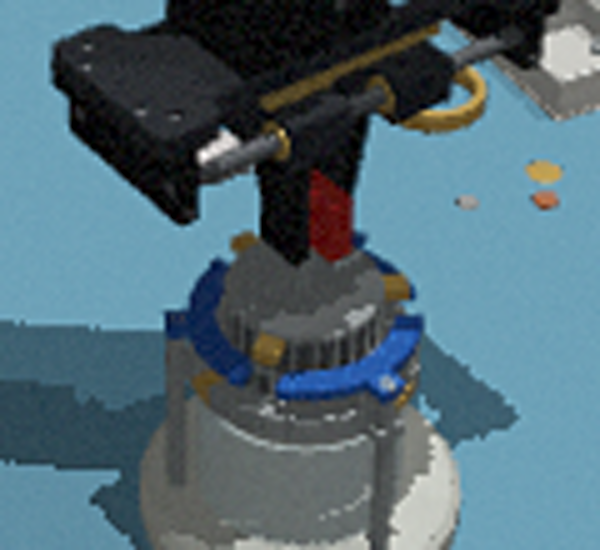

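The lugs line up with the gates: the front lug at (268,348) is above the gap at (265,380). Lowering gently.

Call:
drive_tool([
  [[0,0,0.002,0,0,0,0],[0,0,0.002,0,0,0,0],[0,0,0.001,0,0,0,0],[0,0,0.001,0,0,0,0],[0,0,0.001,0,0,0,0],[0,0,0.0005,0,0,0,0],[0,0,0,0,0,0,0]],
])

```text
time: 10.0
ee_pos: [0.5365, -0.2451, 0.1375]
eef_rot: [0.643, 0.766, 0.0, -0.0]
ft_force: [-0.1, 0.7, -2.5]
width: 0.0117
grip_force: 30.0
```

Call:
drive_tool([
  [[0,0,0.001,0,0,0,0],[0,0,0.001,0,0,0,0],[0,0,0.0005,0,0,0,0],[0,0,0,0,0,0,0]],
])

```text
time: 10.4
ee_pos: [0.5365, -0.2451, 0.1349]
eef_rot: [0.643, 0.766, -0.0, -0.0]
ft_force: [1.2, -0.2, -2.3]
width: 0.012
grip_force: 30.0
```

Call:
drive_tool([
  [[0,0,0.002,0,0,0,0],[0,0,0.002,0,0,0,0],[0,0,0.002,0,0,0,0],[0,0,0.002,0,0,0,0],[0,0,0.001,0,0,0,0],[0,0,0.001,0,0,0,0],[0,0,0.0005,0,0,0,0],[0,0,0,0,0,0,0]],
])

```text
time: 11.2
ee_pos: [0.5365, -0.2451, 0.1245]
eef_rot: [0.643, 0.766, 0.0, -0.0]
ft_force: [0.4, 0.6, -2.1]
width: 0.0118
grip_force: 30.0
```

Call:
drive_tool([
  [[0,0,0.0005,0,0,0,0],[0,0,0.0005,0,0,0,0],[0,0,0,0,0,0,0]],
])

```text
time: 11.5
ee_pos: [0.5365, -0.2451, 0.1234]
eef_rot: [0.643, 0.766, 0.0, -0.0]
ft_force: [-0.6, 0.0, -1.9]
width: 0.0117
grip_force: 30.0
```

Call:
drive_tool([
  [[0,0,0.0004,0,0,0,0],[0,0,0,0,0,0,0],[0,0,0,0,0,0,0]],
])

```text
time: 11.8
ee_pos: [0.5365, -0.2451, 0.1231]
eef_rot: [0.643, 0.766, 0.0, -0.0]
ft_force: [0.3, -0.1, -2.6]
width: 0.0118
grip_force: 30.0
```

Call:
drive_tool([
  [[0,0,0.0004,0,0,0,0],[0,0,0,0,0,0,0],[0,0,0,0,0,0,0]],
])

```text
time: 12.1
ee_pos: [0.5366, -0.2451, 0.1229]
eef_rot: [0.643, 0.766, 0.0, 0.0]
ft_force: [-1.4, 0.8, 1.4]
width: 0.0114
grip_force: 30.0
```

```bash
python3 -c "
from h import *
s=r.read_state();print(s['ft_force'],s['torque'],s['joint_positions'])"
```

```text
[-1.44802608  0.76738671  1.37535731] [0.07110275 0.37380827 0.00344312] [-0.13725228  0.36827148  0.6019487   1.70839586 -0.22700374  1.13521898
  0.70482182]
```

Call:
drive_tool([
  [[0,0,0,0,0,0.03,0],[0,0,0,0,0,0.05,0],[0,0,0,0,0,0.05,0],[0,0,0,0,0,0.05,0],[0,0,0,0,0,0.05,0],[0,0,0,0,0,0,0]],
])

```text
time: 12.7
ee_pos: [0.5368, -0.2452, 0.1229]
eef_rot: [0.727, 0.687, 0.0, 0.0]
ft_force: [0.2, 0.0, 0.2]
width: 0.0119
grip_force: 30.0
```

```bash
python3 -c "
from h import *
s=r.read_state();go(.5365,-.2451,.1229,10);print(s['ee_pos'],s['ft_force'],s['torque'],s['joint_positions'])"
```

```text
shift [ 0.0001 -0.0004 -0.    ] tool yaw -3.26 az -0.2315 tilt [ 6.e-04 -3.e-04 -1.e+00]
[ 0.536846   -0.24522167  0.12287034] [0.19380952 0.01765234 0.1945148 ] [-0.09344816 -0.02877    -0.05543475] [-0.17005361  0.37660239  0.64446623  1.70978377 -0.24600083  1.13668716
  0.48800468]
```

Call:
drive_tool([
  [[0,0,0,0,0,0.05,0],[0,0,0,0,0,0.05,0],[0,0,0,0,0,0.05,0],[0,0,0,0,0,0.05,0],[0,0,0,0,0,0.05,0],[0,0,0,0,0,0.05,0],[0,0,0,0,0,0,0],[0,0,0.0003,0,0,0,0],[0,0,0,0,0,0,0],[0,0,0,0,0,0,0]],
])

```text
time: 13.7
ee_pos: [0.5368, -0.2452, 0.1228]
eef_rot: [0.821, 0.571, 0.0, 0.0]
ft_force: [-0.8, 0.5, 5.7]
width: 0.0113
grip_force: 30.0
```

```bash
python3 -c "
from h import *
s=r.read_state();go(.5365,-.2451,.1229,10);print(s['ee_pos'],s['ft_force'],s['torque'])"
```

```text
shift [ 0.     -0.0003 -0.0001] tool yaw -20.3 az -0.5287 tilt [ 7.e-04  1.e-04 -1.e+00]
[ 0.53677898 -0.24521205  0.12279581] [-0.81582184  0.46792511  5.7257475 ] [ 0.02146669  0.17361738 -0.0445745 ]
```

Call:
drive_tool([
  [[0,0,0,0,0,0.03,0],[0,0,0,0,0,0.02,0],[0,0,0,0,0,0,0]],
])

```text
time: 14.0
ee_pos: [0.5368, -0.2453, 0.1227]
eef_rot: [0.835, 0.55, 0.0, 0.0]
ft_force: [0.6, 0.7, 6.2]
width: 0.0118
grip_force: 30.0
```

Call:
drive_tool([
  [[0,0,0,0,0,0.03,0],[0,0,0,0,0,0.02,0],[0,0,0,0,0,0,0]],
])

```text
time: 14.3
ee_pos: [0.5365, -0.2451, 0.1221]
eef_rot: [0.849, 0.529, -0.0, -0.0]
ft_force: [1.2, -1.1, -0.3]
width: 0.0116
grip_force: 30.0
```

Call:
drive_tool([
  [[0,0,0.0005,0,0,0,0],[0,0,0,0,0,0,0],[0,0,0,0,0,0,0]],
])

```text
time: 14.6
ee_pos: [0.5365, -0.2452, 0.1216]
eef_rot: [0.848, 0.529, -0.0, 0.0]
ft_force: [2.7, -1.4, -2.4]
width: 0.0116
grip_force: 30.0
```

```bash
python3 -c "
from h import *
s=r.read_state();go(.5365,-.2451,.1229,10);print(s['ee_pos'],s['ft_force'],s['torque'])"
```

```text
shift [ 0.0001 -0.     -0.0013] tool yaw -26.07 az -0.6296 tilt [-1.e-04 -1.e-04 -1.e+00]
[ 0.53649023 -0.24520322  0.12164478] [ 2.67877944 -1.4146335  -2.44810589] [-0.42579449 -0.54677672 -0.13466517]
```

Call:
drive_tool([
  [[0,0,0,0,0,0.02,0],[0,0,0.0005,0,0,0,0],[0,0,0.0005,0,0,0,0],[0,0,0,0,0,0,0],[0,0,0,0,0,0,0]],
])

```text
time: 15.1
ee_pos: [0.5364, -0.245, 0.1207]
eef_rot: [0.854, 0.521, -0.0, -0.0]
ft_force: [1.2, -0.6, -2.7]
width: 0.0119
grip_force: 30.0
```

```bash
python3 -c "
from h import *
s=r.read_state();go(.5365,-.2451,.1229,10);print(s['ee_pos'],s['ft_force'],s['torque'])"
```

```text
shift [-0.      0.0002 -0.0022] tool yaw -27.2 az -0.6493 tilt [-5.e-04  3.e-04 -1.e+00]
[ 0.53636405 -0.24498615  0.1207429 ] [ 1.1976074  -0.60726224 -2.68936201] [-0.11424523 -0.00210727  0.01752138]
```

Call:
drive_tool([
  [[0,0,0.0003,0,0,0.015,0],[0,0,0.0007,0,0,0,0],[0,0,0.0007,0,0,0,0],[0,0,0.0006,0,0,0,0],[0,0,0,0,0,0,0],[0,0,0,0,0,0,0]],
])

```text
time: 15.7
ee_pos: [0.5365, -0.2451, 0.1186]
eef_rot: [0.858, 0.514, 0.0, -0.0]
ft_force: [-0.3, -0.1, -2.0]
width: 0.0114
grip_force: 30.0
```

Call:
drive_tool([
  [[0,0,0.0005,0,0,0,0],[0,0,0.0003,0,0,0,0],[0,0,0,0,0,0,0],[0,0,0,0,0,0,0]],
])

```text
time: 16.1
ee_pos: [0.5365, -0.2451, 0.1178]
eef_rot: [0.857, 0.514, 0.0, -0.0]
ft_force: [0.3, 0.3, -2.3]
width: 0.0118
grip_force: 30.0
```

```bash
python3 -c "
from h import *
s=r.read_state();go(.5365,-.2451,.1229,10);print(s['ee_pos'],s['ft_force'],s['torque'])"
```

```text
shift [-0.     -0.     -0.0051] tool yaw -28.07 az -0.6645 tilt [-0.e+00  1.e-04 -1.e+00]
[ 0.53652589 -0.24511304  0.11778698] [ 0.2866121   0.30201812 -2.30252048] [-0.13402076  0.07670883  0.01498489]
```

Forces stay free, so I'll keep feeling for the bottom.

Call:
drive_tool([
  [[0,0,0.0005,0,0,0,0],[0,0,0.0003,0,0,0,0],[0,0,0,0,0,0,0],[0,0,0,0,0,0,0]],
])

```text
time: 16.5
ee_pos: [0.5366, -0.2451, 0.117]
eef_rot: [0.858, 0.514, 0.0, -0.0]
ft_force: [-0.2, 0.0, -2.4]
width: 0.0114
grip_force: 30.0
```

Call:
drive_tool([
  [[0,0,0.0003,0,0,0,0],[0,0,0,0,0,0,0],[0,0,0,0,0,0,0]],
])

```text
time: 16.8
ee_pos: [0.5366, -0.2451, 0.1169]
eef_rot: [0.858, 0.514, 0.0, -0.0]
ft_force: [-2.2, 2.5, 1.1]
width: 0.0117
grip_force: 30.0
```

Bottomed exactly 6.0 mm below the track, so the lugs are home. Releasing.

Call:
drive_tool([
  [[0,0,0,0,0,0,0.2],[0,0,0,0,0,0,0.3],[0,0,0,0,0,0,0.4],[0,0,0,0,0,0,0.5],[0,0,0,0,0,0,0.5],[0,0,0,0,0,0,0.5]],
])

```text
time: 17.4
ee_pos: [0.5365, -0.2452, 0.1167]
eef_rot: [0.858, 0.514, 0.0, -0.0]
ft_force: [-0.4, -0.5, -0.6]
width: 0.0424
grip_force: 0.0
```

Call:
drive_tool([
  [[0,0,-0.005,0,0,0,0.5],[0,0,-0.01,0,0,0,0.5],[0,0,-0.02,0,0,0,0.5],[0,0,-0.03,0,0,0,0.5],[0,0,-0.04,0,0,0,0.5],[0,0,-0.04,0,0,0,0.5],[-0.04,0,0,0,0,0,0.5],[-0.04,0,0,0,0,0,0.5],[-0.03,0,0,0,0,0,0.5],[0,0,0,0,0,0,0.5]],
])

```text
time: 18.4
ee_pos: [0.4814, -0.347, 0.2632]
eef_rot: [0.859, 0.511, -0.0, 0.001]
ft_force: [-0.1, -0.1, 0.1]
width: 0.0436
grip_force: 0.0
```

```bash
python3 - <<'E'
from fit2 import *
s=r.read_state();print(s["time"],s["ee_pos"],s["ft_force"],s["width"])
im=snap("side","s3.png")
cv2.imwrite("pics/s3c.png",cv2.resize(im[190:320,280:420,::-1],None,fx=4,fy=4,interpolation=2))
E
```

```text
18.4 [ 0.48139708 -0.34696468  0.2631836 ] [-0.10142161 -0.06437041  0.09497472] 0.04362890592822341
```

View pics/s3c.png

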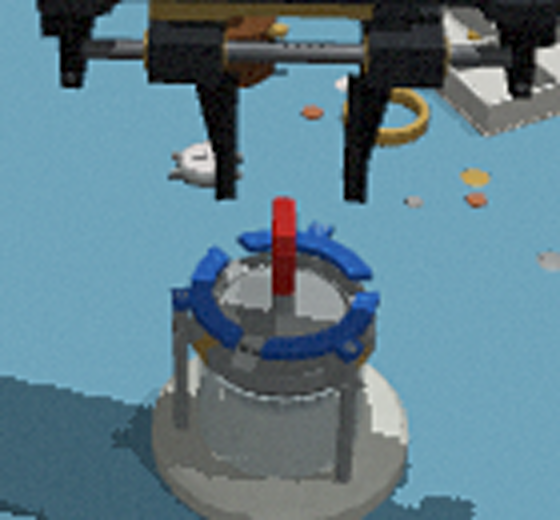

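The basket hangs level in the collar with its handle upright at (284,245), and the gripper is clear. Handing in.

```bash
python3 -c "
from bench import r
print(r.close_job())"
```

```text
the job is handed in; nothing more can be done
None
```

I handed the job in: the grey basket hangs level in the collar, its lugs felt home 6 mm below the track after about 38° clockwise, with the gripper clear at 18.4 s. The highest contact force I read was about 8 N.

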